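# Push a smoking-wood chunk through the hopper's spring flap

## Robot

A 7-joint arm with a two-finger parallel gripper is mounted at the origin on the work surface. World frame = base frame: x ahead of the robot, y to its left, z up, the work surface at z = 0. Lengths are in mm, angles in rad, forces in N, time in s.
With the tool pointing down it reaches from about 425 to 975 mm from the base axis. Payload 16.7 kg.
Tool frame: the origin (TCP) lies at the very end of the fingers, on their centre line; the grasp point (between the pads) lies ctrl.grasp_offset behind it (ctrl.grasp_offset is the distance from the TCP to the grasp point, in mm); z points along the fingers, y is the direction in which the jaws open and shut (so a half turn about z gives the same grasp; the last joint's range is limited). The gripper opens to 85 mm and grips with 20 to 120 N. Pads are 22 mm wide; open, the fingers measure 114 mm over their backs; the gripper's body (76 mm by 85 mm) begins 54 mm behind the grasp point. The pads swing forward as they close: fully open they stand 13 mm farther back than shut.
Start: joints at [-1.329, 0.426, 0.074, 1.606, -0.034, 1.111, -0.067], TCP at [257.752, 623.811, 231.302] pointing down, gripper open.
Joint ranges: [-2.85, 2.85], [-0.5, 2.14], [-1.23, 1.37], [0.21, 2.46], [-1.02, 4.16], [0.16, 2.05], [-2.73, 2.73]. Speed limits (rad/s): [1.89, 1.89, 2.39, 2.39, 3.01, 3.01, 3.01].

## Interface

Orientations are given as a rotation vector (axis times angle).
In Python, from station import readout, optics, ctrl gives the robot as it stands.
- The arm moves only by the shell command python3 -m handwheel 'ROWS' [FORCE]. ROWS is JSON, a list of rows, each an object of numbers: "claw": the opening in per cent of the stroke, from 0 (shut) to 100 (fully open); "tx", "ty", "tz": the shift along the world's x, y, z in units of 25 mm (1.0 is 25 mm); "spin": the turn about the world's z in units of 6 degrees (1.0 is 6 degrees). In form: [{"claw": .., "tx": .., "ty": .., "tz": .., "spin": ..}, ...]. A call has 1 to 12 rows; each row shifts and turns the commanded pose from where the row before left it; what a row does not reach is not made up. A row lasts 1/10 s, in which the tool goes at most 50 mm and 8.59 degrees, less where a joint would pass 70% of its speed; a pose out of reach is approached as far as the arm can. A call is refused whole if a number of a shift passes 1 or a number of a turn 1, either way. A call with a gripper value outside its range is refused whole. The fingers move at their own pace and stop on an object; FORCE is the grip in N (left out, the last holds). Time passes only in rows, so rows that do not move let the fingers close. It gives the time, the measured TCP pose, the force and the opening at its end, in the units of the state.
- readout.sense(): the state, without advancing time (a new reading comes with each control period).
- optics.grab_frame(name): name is "side" or "top" or "wrist"; returns the picture (384x512x3 uint8, red, green, blue); there is no depth.
- optics.camera_params(name): a dict with "fx", "fy", "cx", "cy" (pixels), "world_from_camera" (4x4, takes a point from camera to world coordinates); the wrist camera has in their place "mount" (4x4, takes a point from camera to tool coordinates, whose origin is the TCP and whose axes are the flange's). Camera axes: x right, y down, z forward; pixel columns grow to the right and rows downward; lengths in mm; the calibration is good to about 2 mm. The wrist camera is an equidistant fisheye: a pixel r from the principal point sees the ray r / f radians off the axis. A picture is of the moment at which its call begins: read the wrist's pose just before it. camera_params takes no time and is no camera call.
- ctrl.hand_in(): hands the job in, once; it reports no verdict.
The state is a dict: "time": time; "q": joint angles; "qd": joint speeds; "joint_torque": joint torques, N m; "ee_pos": TCP position; "eef_rot": TCP orientation; "contact_force": force on the tool from outside, world axes, zero at the start; "wrist_torque": the same for the moment, N m; "gripper_width": finger opening in mm.
Only numpy, scipy, OpenCV 4.12 (cv2) and the standard library are available. Lean on these libraries where they do the work, as an engineer would, in place of code of your own. Each camera call takes 0.05 s, during which the arm holds its last target. There are 200 camera calls.

## Task

Load the wood chunk into the smoke-wood hopper without gripping or lifting it: with one finger push the self-closing red flap inwards and keep it open, and with the other finger push the chunk off the ledge through the opening, keeping the flap open until the chunk has dropped in. Do not shove the flap open with the chunk itself. Then draw the fingers out so that the flap springs fully shut, and leave the jar, timer, salt cellar and plate where they stand.

Things in the scene. Friction and masses are not known exactly. Their poses are not given: they have to be found in the camera images.
- hopper: fixed dark steel smoke-wood hopper, 240 (x) x 180 (y) x 169 high mm. Origin on its underside, z up; x runs from ledge to hinge, within 0.3 rad of the robot's +x. In its frame: open level ledge, no lip, top z = 120, from x = -115 (free air in front) to -20, full width; then the opening, y -84 to 84, side cheeks up to z = 155; rear cover x 99 to 125. Inside is one space down to the floor at z = 4.
- flap (a joint): angle of the red steel flap (164 wide, 121 long, 4 thick): 0 shut, as it starts; grows as it is pushed in and down, to 1.1 rad. Shut, it slopes from the hinge down towards the ledge. A finger coming down on it or moving towards the hinge pushes it in; a spring shuts it when let go (0.05 N m shut, 0.15 at 0.8 rad: 1 to 4 N at a fingertip).
- ledge_edge (a point): middle of the ledge's inner edge, over which the chunk drops: top of the ledge, hopper x = -20, y = 0, z = 120
- hinge_line (a point): middle of the flap's horizontal hinge, which runs along the hopper's y: hopper x = 95, z = 165. A fingertip just above ledge height must go on to about 40 mm short of it or nearer, with at least 50 mm clear between finger and ledge edge, for the chunk to drop between
- flap_lip (a point): middle of the flap's free lower edge (it moves with the flap); shut: hopper x = -18, z = 122, resting by the ledge edge
- chunk: brown smoking-wood block with one dark bark side, 40 (its x) x 36 (its y) x 30 high mm, about 30 g, lying on the ledge. Origin: centre of its underside; turned up to 0.35 rad against the hopper. Once its middle is past the ledge edge it tips in.
- jar: closed amber glass jar with steel screw lid, 72 dia x 115 mm, loose, beside the hopper; origin centre of underside
- timer: blue plastic kitchen timer with white knob, 72 dia x 51 mm, loose, beside the hopper; origin centre of underside
- cellar: white ceramic salt cellar with wooden lid, 74 dia x 66 mm, loose, beside the hopper; origin centre of underside
- plate: white melamine plate, 170 dia x 16 mm, loose, right of the hopper; origin centre of underside
Things that resemble listed ones, but are neither listed nor needed, are in the scene too. There is more than one size of the chunk; the job needs the middle-sized.

How it is judged (in metres and radians):
On the way, in this order (a step that is already met when the one before it is completed fails the run):
1. a finger pushes the flap open while the chunk still lies on the ledge (value of joint flap above 0.15 rad and contact force between the fingers and flap above 0.2 N and z of chunk in the frame of hopper above 0.112 m), for 0.1 s.
2. the chunk is down inside the hopper while the finger still holds the flap open (value of joint flap above 0.15 rad and contact force between the fingers and flap above 0.2 N and z of chunk in the frame of hopper below 0.06 m and x of chunk in the frame of hopper between -0.115 and 0.125 m and y of chunk in the frame of hopper between -0.09 and 0.09 m), for 0.1 s.
At the end, for the whole second after the job is handed in: the chunk lies at rest inside the hopper (its origin under 60 mm above the hopper's underside and within its walls), the flap is shut within 0.05 rad, and jar, timer, cellar and plate are within 20 mm of where they stood (z of chunk in the frame of hopper below 0.06 m and x of chunk in the frame of hopper between -0.115 and 0.125 m and y of chunk in the frame of hopper between -0.09 and 0.09 m and value of joint flap below 0.05 rad and linear speed of chunk below 0.02 m/s and distance of each of jar, timer, cellar, plate from where it was at the start of the episode below 0.02 m); the robot touches nothing.
It fails at once if the chunk is lifted: more than 15 mm above the ledge (z of chunk in the frame of hopper above 0.135 m).
It fails at once if the chunk on the ledge is shoved against the shut flap with no finger holding the flap (contact force between chunk and flap above 0.5 N and contact force between the fingers and flap below 0.05 N and value of joint flap below 0.25 rad and z of chunk in the frame of hopper above 0.112 m).
It fails at once if the jar, timer, cellar or plate is pushed away or lifted (more than 20 mm) (distance of any of jar, timer, cellar, plate from where it was at the start of the episode above 0.02 m).
It also fails if it takes over 32 s, if anything falls off the work surface, if the arm or the gripper's body presses on something with over 40 N, if the wrist force passes 120 N, or if a joint passes its speed limit or range.

## Working session

There is one attempt and no reset: what is moved stays moved. The work goes in short steps, Python scripts to look and compute and a shell command to move; the robot and the scene stay as the last step left them, time stands still between calls to the robot, and variables do not carry over. Pictures are saved under pics/ and viewed, about 8 in all and at most 12, crops included, and the job is handed in when it is done.

```bash
mkdir -p pics; ls
python3 - <<'E'
from station import readout, optics, ctrl
import cv2, numpy as np
s=readout.sense(); print(s['time'],s['ee_pos'],s['eef_rot'],s['gripper_width'],ctrl.grasp_offset)
for n in ('top','side'):
    im=optics.grab_frame(n); cv2.imwrite(f'pics/{n}0.png',cv2.cvtColor(im,cv2.COLOR_RGB2BGR))
    p=optics.camera_params(n); print(n,{k:np.round(v,3).tolist() for k,v in p.items() if not isinstance(v,str)})
E
```

```text
pics
0.0 [257.60749816 623.48802849 230.60949351] [-6.11499486e-01 -3.08134029e+00  1.96134465e-03] 85.06656208322752 18.700000000000003
top {'fx': 400.885, 'fy': 400.885, 'cx': 260.487, 'cy': 191.384, 'world_from_camera': [[-0.017, -0.998, 0.056, 490.549], [-1.0, 0.017, 0.005, 14.889], [-0.006, -0.055, -0.998, 1157.294], [0.0, 0.0, 0.0, 1.0]]}
side {'fx': 396.248, 'fy': 396.248, 'cx': 252.028, 'cy': 190.775, 'world_from_camera': [[0.948, -0.2, 0.246, 329.062], [-0.317, -0.568, 0.759, -726.771], [-0.012, -0.798, -0.602, 679.186], [0.0, 0.0, 0.0, 1.0]]}
```

View pics/top0.png

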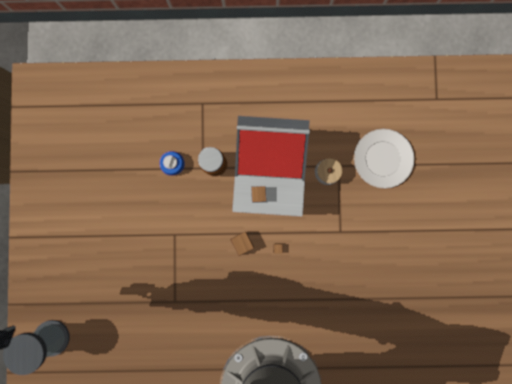

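View pics/side0.png

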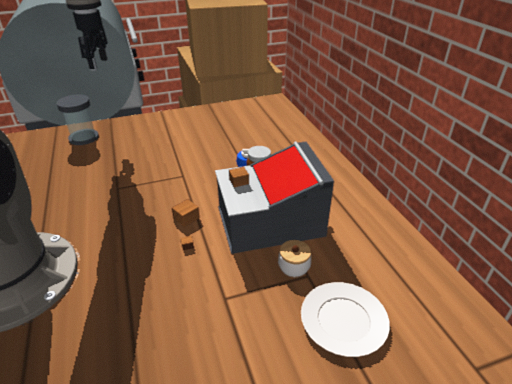

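The top view shows the hopper at about (271,167) with the ledge towards the robot. The chunk is on it at (259,194), with the decoys on the table at (241,243) and (278,247). The side view agrees. I'll enlarge the crop to measure corners.

Run:
```python
import cv2
a=cv2.imread('pics/top0.png')[110:222,190:350]; cv2.imwrite('pics/topc.png',cv2.resize(a,None,fx=5,fy=5,interpolation=cv2.INTER_CUBIC))
a=cv2.imread('pics/side0.png')[135:255,205:345]; cv2.imwrite('pics/sidec.png',cv2.resize(a,None,fx=5,fy=5,interpolation=cv2.INTER_CUBIC))
```

```text
(no output)
```

View pics/topc.png

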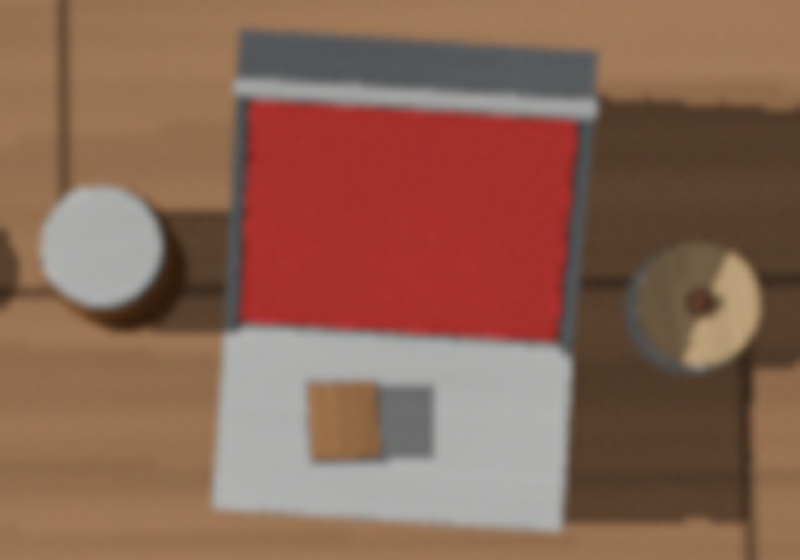

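View pics/sidec.png

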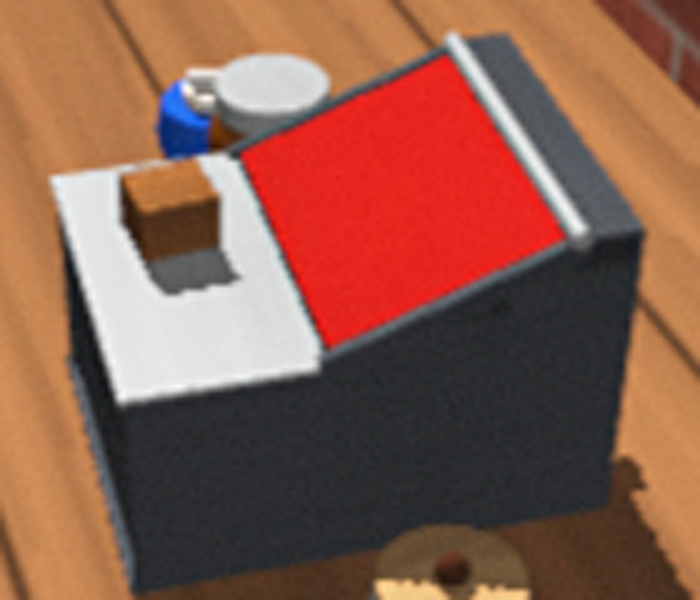

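```bash
cat > h.py <<'E'
import numpy as np
from station import optics
def at(n,px,z):
    p=optics.camera_params(n); T=np.array(p['world_from_camera']); px=np.atleast_2d(px)
    d=np.c_[(px[:,0]-p['cx'])/p['fx'],(px[:,1]-p['cy'])/p['fy'],np.ones(len(px))]@T[:3,:3].T
    return T[:3,3]+d*((z-T[2,3])/d[:,2])[:,None]
E
python3 - <<'E'
from h import *
f=lambda c,o:(np.array(c)+.5)/5-.5+np.array(o)
A=np.array([(-115,90),(-115,-90),(-20,-90),(-20,90)],float)
def fit(A,B):
    a=A[:,0]+1j*A[:,1];b=B[:,0]+1j*B[:,1]
    th=np.angle(np.sum((b-b.mean())*np.conj(a-a.mean())));t=b.mean()-a.mean()*np.exp(1j*th)
    r=b-(a*np.exp(1j*th)+t); return t.real,t.imag,th,abs(r)
T=at('top',f([(212,508),(562,530),(571,350),(226,327)],(190,110)),120)
S=at('side',f([(52,178),(120,402),(322,372),(233,153)],(205,135)),120)
print(fit(A,T));print(fit(A,S))
cx,cy,th,_=fit(A,T)
def hop(P): return ((P[:,0]+1j*P[:,1]-cx-1j*cy)*np.exp(-1j*th))
ct=at('top',f([(307,384),(378,382),(382,458),(314,462)],(190,110)),150)
cs=at('side',f([(122,179),(197,160),(220,200),(137,213)],(205,135)),150)
for c in(ct,cs):print(c[:,:2].round(1).tolist(),c.mean(0).round(1),hop(c).round(1), hop(c.mean(0)[None]))
for n,px,z in(('jar',(102,246),115),('cellar',(695,307),66)):
    w=at('top',f([px],(190,110)),z);print(n,w.round(),hop(w).round())
E
```

```text
(np.float64(605.0361445809268), np.float64(-5.274569704223207), np.float64(-0.08173536632201381), array([0.70190553, 1.00875385, 0.86522186, 0.454388  ]))
(np.float64(602.7032350901812), np.float64(-9.11335280651399), np.float64(-0.0944668517576224), array([0.472639  , 2.59195536, 2.25270548, 0.81691402]))
[[559.6, 43.4], [560.0, 7.6], [521.7, 6.3], [520.2, 40.5]] [540.4  24.4 150. ] [-49.3+44.8j -46.  +9.2j -84.  +4.7j -88.3+38.7j] [-66.88798405+24.32474663j]
[[519.5, 35.4], [558.1, 39.0], [558.1, 3.1], [518.3, 5.9]] [538.5  20.8 150. ] [-88.6+33.5j -50.4+40.3j -47.5 +4.5j -87.3 +4.j ] [-68.44912147+20.59805789j]
jar [[636. 151. 115.]] [18.+158.j]
cellar [[ 604. -167.   66.]] [12.-161.j]
```

Both cameras agree: hopper at about (604,-7), yaw -0.086. The chunk is at about (539.5,22.6), roughly world-aligned, so its rear face is at x≈519.5. At y≈22 the ledge edge is at x≈586.

Plan: line the jaws up with world x, fully open. One finger goes behind the chunk and the other lands on the flap, then I push both along +x. First I travel above the hopper.

```bash
python3 -m handwheel '[{"claw":100,"tx":0.493,"ty":-1,"tz":0,"spin":-0.47},{"claw":100,"tx":0.493,"ty":-1,"tz":0,"spin":-0.47},{"claw":100,"tx":0.493,"ty":-1,"tz":0,"spin":-0.47},{"claw":100,"tx":0.493,"ty":-1,"tz":0,"spin":-0.47},{"claw":100,"tx":0.493,"ty":-1,"tz":0,"spin":-0.47},{"claw":100,"tx":0.493,"ty":-1,"tz":0,"spin":-0.47},{"claw":100,"tx":0.493,"ty":-1,"tz":0,"spin":-0.47},{"claw":100,"tx":0.493,"ty":-1,"tz":0,"spin":-0.47},{"claw":100,"tx":0.493,"ty":-1,"tz":0,"spin":-0.47},{"claw":100,"tx":0.493,"ty":-1,"tz":0,"spin":-0.47},{"claw":100,"tx":0.493,"ty":-1,"tz":0,"spin":-0.47},{"claw":100,"tx":0.493,"ty":-1,"tz":0,"spin":-0.47}]'
python3 -m handwheel '[{"claw":100,"tx":0.493,"ty":-1,"tz":0,"spin":-0.47},{"claw":100,"tx":0.493,"ty":-1,"tz":0,"spin":-0.47},{"claw":100,"tx":0.493,"ty":-1,"tz":0,"spin":-0.47},{"claw":100,"tx":0.493,"ty":-1,"tz":0,"spin":-0.47},{"claw":100,"tx":0.493,"ty":-1,"tz":0,"spin":-0.47},{"claw":100,"tx":0.493,"ty":-1,"tz":0,"spin":-0.47},{"claw":100,"tx":0.493,"ty":-1,"tz":0,"spin":-0.47},{"claw":100,"tx":0.493,"ty":-1,"tz":0,"spin":-0.47},{"claw":100,"tx":0.493,"ty":-1,"tz":0,"spin":-0.47},{"claw":100,"tx":0.493,"ty":-1,"tz":0,"spin":-0.47},{"claw":100,"tx":0.493,"ty":-1,"tz":0,"spin":-0.47},{"claw":100,"tx":0.493,"ty":-1,"tz":0,"spin":-0.47}]'
python3 -m handwheel '[{"claw":100,"tx":0,"ty":0,"tz":-1,"spin":0},{"claw":100,"tx":0,"ty":0,"tz":-0.8,"spin":0},{"claw":100,"tx":0,"ty":0,"tz":0,"spin":0},{"claw":100,"tx":0,"ty":0,"tz":0,"spin":0}]'
```

```text
time: 1.3
ee_pos: [406.6, 321.7, 231.4]
eef_rot: [-1.488, -2.767, -0.0]
contact_force: [0.2, -0.2, 0.3]
gripper_width: 85.3
time: 2.5
ee_pos: [553.9, 21.5, 231.4]
eef_rot: [2.228, 2.214, 0.0]
contact_force: [-0.6, 0.2, -0.6]
gripper_width: 85.6
time: 2.9
ee_pos: [553.6, 23.0, 186.7]
eef_rot: [-2.225, -2.217, 0.001]
contact_force: [0.1, 0.1, -0.7]
gripper_width: 85.5
```

Run:
```python
from station import readout, optics
import cv2,numpy as np
w=optics.grab_frame('wrist'); s=optics.grab_frame('side')
a=cv2.resize(w[:,:,::-1],(512,384)); b=cv2.resize(s[60:270,170:380,::-1],(560,560))
c=np.zeros((560,1072,3),np.uint8); c[:384,:512]=a; c[:,512:]=b
cv2.imwrite('pics/c1.png',cv2.resize(c,(800,418)))
p=optics.camera_params('wrist'); print({k:np.round(v,3).tolist() for k,v in p.items() if not isinstance(v,str)})
```

```text
{'fx': 297.319, 'fy': 297.319, 'cx': 259.827, 'cy': 189.133, 'mount': [[-0.0, -0.96, -0.281, 71.481], [1.0, -0.0, -0.0, -0.471], [0.0, -0.281, 0.96, -143.214], [0.0, 0.0, 0.0, 1.0]]}
```

View pics/c1.png

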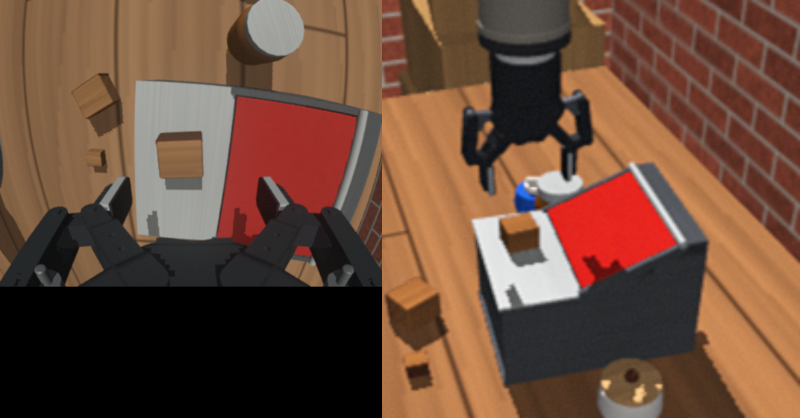

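```bash
cat >> h.py <<'E'
def wproj(P,tcp):
    p=optics.camera_params('wrist'); M=np.linalg.inv(np.array(p['mount'])); P=np.atleast_2d(P)-tcp
    t=np.c_[P[:,1],P[:,0],-P[:,2]]; c=t@M[:3,:3].T+M[:3,3]
    r=np.hypot(c[:,0],c[:,1]); k=np.arctan2(r,c[:,2])/r*p['fx']
    return np.c_[c[:,0]*k+p['cx'],c[:,1]*k+p['cy']]
def sproj(P):
    p=optics.camera_params('side'); M=np.linalg.inv(np.array(p['world_from_camera'])); c=np.atleast_2d(P)@M[:3,:3].T+M[:3,3]
    return np.c_[c[:,0]/c[:,2]*p['fx']+p['cx'],c[:,1]/c[:,2]*p['fy']+p['cy']]
E
python3 - <<'E'
from h import *
t=np.array([553.6,23,186.7]); s=800/1072
print('chunk top',(wproj([(x,y,150) for x in(519.5,559.5) for y in(5,41)],t)*s).round(0).tolist())
for dz in(0,13):
    P=[(553.6+dx,23+dy,186.7+dz) for dx in(-42.5,42.5) for dy in(-11,11)]
    print('tips',dz,'wrist',(wproj(P,t)*s).round(0).tolist(),'side',(((sproj(P)-[170,60])*560/210+[512,0])*s).round(0).tolist())
print('edge',(wproj([(586.4,22,120),(594,110,120),(491.7+7,108,120)],t)*s).round())
E
```

```text
chunk top [[157.0, 180.0], [155.0, 142.0], [201.0, 180.0], [201.0, 142.0]]
tips 0 wrist [[138.0, 193.0], [135.0, 166.0], [251.0, 193.0], [254.0, 166.0]] side [[497.0, 205.0], [491.0, 196.0], [566.0, 192.0], [560.0, 183.0]]
tips 13 wrist [[134.0, 202.0], [131.0, 173.0], [255.0, 202.0], [259.0, 173.0]] side [[496.0, 196.0], [491.0, 186.0], [567.0, 182.0], [560.0, 173.0]]
edge [[227. 152.]
 [237.  62.]
 [137.  65.]]
```

```bash
python3 -c "
import cv2
a=cv2.imread('pics/c1.png')[70:250,70:380]; cv2.imwrite('pics/c1z.png',cv2.resize(a,None,fx=2.5,fy=2.5,interpolation=2))"
```

```text
(no output)
```

View pics/c1z.png

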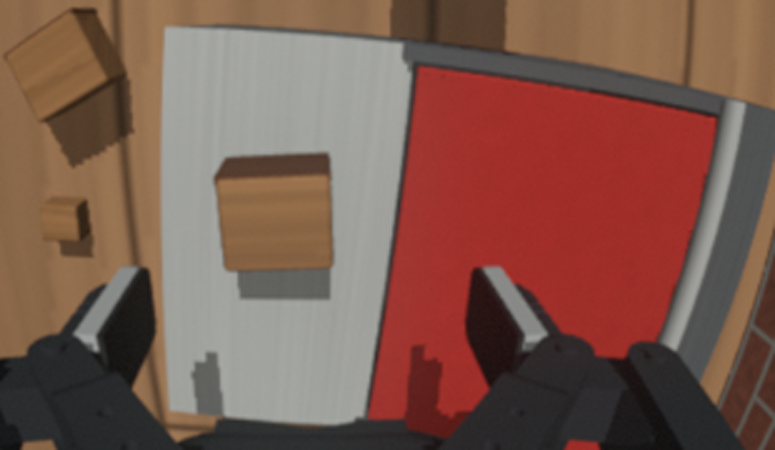

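The wrist view matches: the chunk is within 2 mm of the estimate, with its bark side towards +y. The fingertips sit about 13 mm above the TCP when open. The left finger will land behind the chunk and the right one on the flap. Next I descend to tip z≈127.

```bash
python3 -m handwheel '[{"claw":100,"tx":0,"ty":0,"tz":-0.72,"spin":0},{"claw":100,"tx":0,"ty":0,"tz":-0.72,"spin":0},{"claw":100,"tx":0,"ty":0,"tz":-0.72,"spin":0},{"claw":100,"tx":0,"ty":0,"tz":-0.6,"spin":0},{"claw":100,"tx":0,"ty":0,"tz":-0.12,"spin":0},{"claw":100,"tx":0,"ty":0,"tz":0,"spin":0},{"claw":100,"tx":0,"ty":0,"tz":0,"spin":0}]'
python3 -m handwheel '[{"claw":100,"tx":0,"ty":0,"tz":-0.08,"spin":0},{"claw":100,"tx":0,"ty":0,"tz":0,"spin":0}]'
python3 - <<'E'
from station import optics
import cv2,numpy as np
w=optics.grab_frame('wrist'); s=optics.grab_frame('side')
b=cv2.resize(s[120:220,200:330,::-1],(650,500),interpolation=2)
cv2.imwrite('pics/s2.png',b); cv2.imwrite('pics/w2.png',w[:,:,::-1])
E
```

```text
time: 3.7
ee_pos: [554.0, 23.8, 115.1]
eef_rot: [2.224, 2.218, 0.001]
contact_force: [0.3, 0.7, 0.4]
gripper_width: 85.3
time: 3.9
ee_pos: [553.8, 23.9, 112.7]
eef_rot: [2.224, 2.219, 0.001]
contact_force: [0.8, 0.5, 2.0]
gripper_width: 85.4
```

View pics/s2.png

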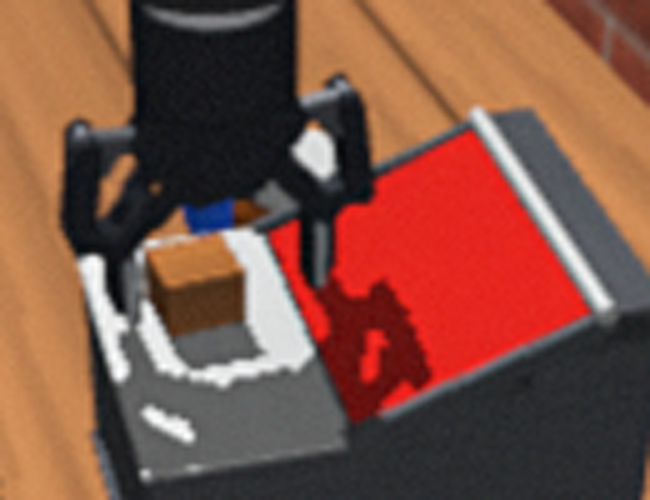

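The side view shows the left finger behind the chunk at crop (122,300), just above the ledge. The right finger is on the flap at (318,280). I'll go a touch lower and then start the push.

```bash
python3 -m handwheel '[{"claw":100,"tx":0,"ty":0,"tz":-0.08,"spin":0},{"claw":100,"tx":0,"ty":0,"tz":0,"spin":0}]'
python3 -m handwheel '[{"claw":100,"tx":0.2,"ty":0,"tz":0,"spin":0},{"claw":100,"tx":0.2,"ty":0,"tz":0,"spin":0},{"claw":100,"tx":0.2,"ty":0,"tz":0,"spin":0},{"claw":100,"tx":0.2,"ty":0,"tz":0,"spin":0},{"claw":100,"tx":0.2,"ty":0,"tz":0,"spin":0},{"claw":100,"tx":0,"ty":0,"tz":0,"spin":0},{"claw":100,"tx":0,"ty":0,"tz":0,"spin":0}]'
python3 - <<'E'
from station import optics
import cv2,numpy as np
w=optics.grab_frame('wrist'); s=optics.grab_frame('side')
b=cv2.resize(s[120:220,200:330,::-1],(390,300),interpolation=2)
c=np.zeros((300,790,3),np.uint8); c[:,:390]=b; c[:,390:]=cv2.resize(w[:,:,::-1],(400,300))
cv2.imwrite('pics/s3.png',c)
E
```

```text
time: 4.2
ee_pos: [553.5, 23.8, 110.1]
eef_rot: [-2.224, -2.219, 0.0]
contact_force: [0.6, 0.4, -0.1]
gripper_width: 85.2
time: 4.9
ee_pos: [578.7, 23.7, 110.3]
eef_rot: [2.224, 2.219, 0.0]
contact_force: [0.2, -0.1, 1.5]
gripper_width: 85.2
```

View pics/s3.png

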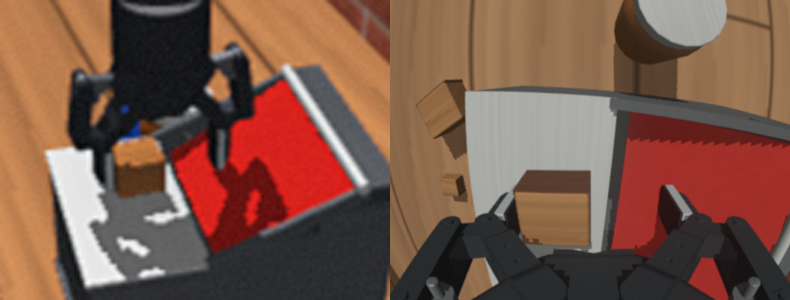

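The chunk has moved flat along the ledge, the flap is opening ahead of the right finger, and the forces are small. I continue the push.

```bash
python3 -m handwheel '[{"claw":100,"tx":0.2,"ty":0,"tz":0,"spin":0},{"claw":100,"tx":0.2,"ty":0,"tz":0,"spin":0},{"claw":100,"tx":0.2,"ty":0,"tz":0,"spin":0},{"claw":100,"tx":0.2,"ty":0,"tz":0,"spin":0},{"claw":100,"tx":0.2,"ty":0,"tz":0,"spin":0},{"claw":100,"tx":0.2,"ty":0,"tz":0,"spin":0},{"claw":100,"tx":0.2,"ty":0,"tz":0,"spin":0},{"claw":100,"tx":0.2,"ty":0,"tz":0,"spin":0},{"claw":100,"tx":0,"ty":0,"tz":0,"spin":0},{"claw":100,"tx":0,"ty":0,"tz":0,"spin":0},{"claw":100,"tx":0,"ty":0,"tz":0,"spin":0}]'
python3 - <<'E'
from station import optics
import cv2,numpy as np
w=optics.grab_frame('wrist'); s=optics.grab_frame('side')
b=cv2.resize(s[120:220,200:330,::-1],(390,300),interpolation=2)
c=np.zeros((300,790,3),np.uint8); c[:,:390]=b; c[:,390:]=cv2.resize(w[:,:,::-1],(400,300))
cv2.imwrite('pics/s4.png',c)
E
```

```text
time: 6.1
ee_pos: [618.7, 23.8, 110.5]
eef_rot: [2.224, 2.219, 0.001]
contact_force: [-0.8, 0.5, 2.1]
gripper_width: 85.5
```

View pics/s4.png

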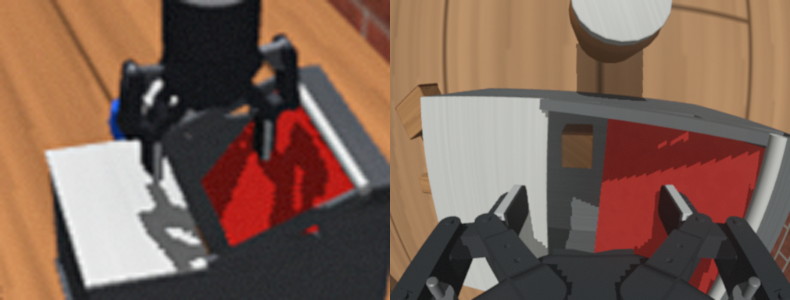

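The chunk has gone from the ledge. The wrist view shows brown in the gap at about (577,147). I'll check that this fits a block on the hopper floor.

```bash
python3 - <<'E'
from h import *
from scipy.optimize import fsolve
t=np.array([618.7,23.8,110.5])
for z in(4,34,44,80,110):
  for px in((562,124),(592,124),(592,167),(563,167)):
    u=np.array([(px[0]-390)*1.28,px[1]*1.28])
    r=fsolve(lambda p:wproj([[p[0],p[1],z]],t)[0]-u,[580,40])
    d=(r[0]-604+1j*(r[1]+7))*np.exp(.086j); print(z,px,np.round(r),np.round(d))
E
python3 -c "
import cv2
a=cv2.imread('pics/s4.png')[100:260,520:680]; cv2.imwrite('pics/s4z.png',cv2.resize(a,None,fx=3.5,fy=3.5,interpolation=2))"
```

```text
4 (562, 124) [584.  49.] (-25+54j)
4 (592, 124) [617.  49.] (8+57j)
4 (592, 167) [617.  -1.] (12+7j)
4 (563, 167) [583.  -1.] (-21+4j)
34 (562, 124) [588.  55.] (-21+60j)
34 (592, 124) [617.  55.] (8+63j)
34 (592, 167) [617.  11.] (12+19j)
34 (563, 167) [588.  10.] (-18+16j)
44 (562, 124) [590.  57.] (-20+62j)
44 (592, 124) [617.  56.] (8+64j)
44 (592, 167) [617.  14.] (11+22j)
44 (563, 167) [589.  14.] (-17+20j)
80 (562, 124) [595.  63.] (-15+69j)
80 (592, 124) [617.  63.] (7+71j)
80 (592, 167) [617.  28.] (10+36j)
80 (563, 167) [594.  28.] (-13+34j)
110 (562, 124) [599.  69.] (-12+75j)
110 (592, 124) [618.  69.] (7+77j)
110 (592, 167) [618.  40.] (9+48j)
110 (563, 167) [598.  40.] (-10+46j)
```

View pics/s4z.png

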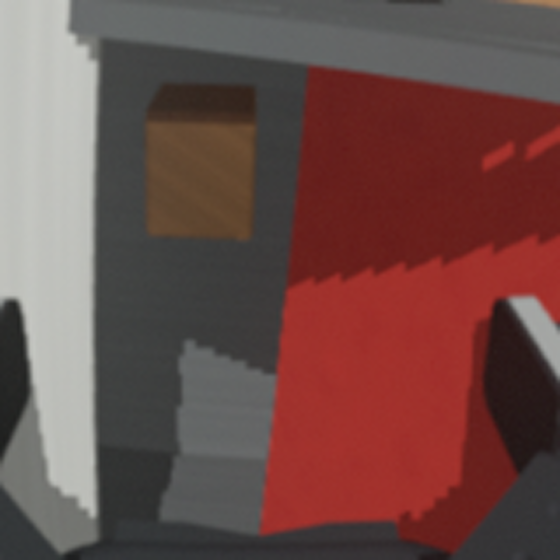

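The chunk stands free on the floor, on end (about a 30 x 36 face), around hopper x -20 to 12 and clear of the flap. I hold briefly, then lift straight out.

```bash
python3 -m handwheel '[{"claw":100,"tx":0,"ty":0,"tz":0,"spin":0},{"claw":100,"tx":0,"ty":0,"tz":0,"spin":0},{"claw":100,"tx":-0.1,"ty":0,"tz":0.3,"spin":0},{"claw":100,"tx":-0.1,"ty":0,"tz":0.4,"spin":0},{"claw":100,"tx":-0.1,"ty":0,"tz":0.5,"spin":0},{"claw":100,"tx":0,"ty":0,"tz":0.8,"spin":0},{"claw":100,"tx":0,"ty":0,"tz":1,"spin":0},{"claw":100,"tx":0,"ty":0,"tz":1,"spin":0},{"claw":100,"tx":0,"ty":0,"tz":1,"spin":0},{"claw":100,"tx":0,"ty":0,"tz":0.5,"spin":0},{"claw":100,"tx":0,"ty":0,"tz":0,"spin":0}]'
python3 -m handwheel '[{"claw":100,"tx":-1,"ty":0,"tz":0.5,"spin":0},{"claw":100,"tx":-1,"ty":0,"tz":0.5,"spin":0},{"claw":100,"tx":-1,"ty":0,"tz":0.5,"spin":0},{"claw":100,"tx":-1,"ty":0,"tz":0,"spin":0},{"claw":100,"tx":-0.5,"ty":0,"tz":0,"spin":0},{"claw":100,"tx":0,"ty":0,"tz":0,"spin":0},{"claw":100,"tx":0,"ty":0,"tz":0,"spin":0},{"claw":100,"tx":0,"ty":0,"tz":0,"spin":0}]'
python3 - <<'E'
from station import optics
import cv2,numpy as np
t=optics.grab_frame('top'); s=optics.grab_frame('side')
for n,a in(('top',t),('side',s)):
    o=cv2.imread(f'pics/{n}0.png'); cv2.imwrite(f'pics/{n}5.png',a[:,:,::-1])
c=np.hstack([cv2.resize(t[80:260,150:430,::-1],(400,257)),cv2.resize(s[100:380,160:430,::-1],(400,257*400//257))[:257*400//257][:257*2] if 0 else cv2.resize(s[120:300,200:400,::-1],(400,257))])
cv2.imwrite('pics/f5.png',c)
E
```

```text
time: 7.3
ee_pos: [611.8, 23.8, 250.0]
eef_rot: [2.223, 2.218, 0.005]
contact_force: [-0.3, -0.8, -0.3]
gripper_width: 85.4
time: 8.1
ee_pos: [499.3, 23.9, 285.0]
eef_rot: [2.224, 2.219, -0.001]
contact_force: [0.4, -1.3, -0.7]
gripper_width: 85.3
```

View pics/f5.png

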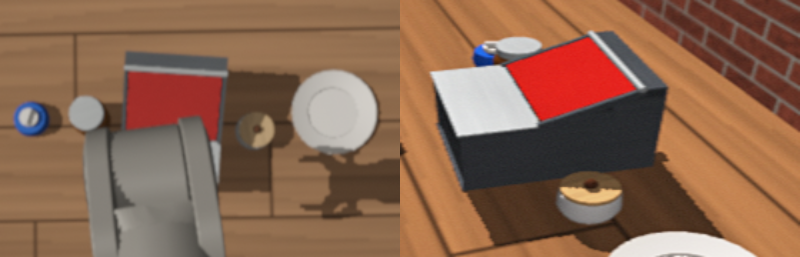

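The flap is fully shut, the ledge is empty, and the jar, timer, cellar and plate are where they stood. The gripper is clear, so I hand in.

```bash
python3 -c "
from station import ctrl; print(ctrl.hand_in())"
```

```text
the job is handed in; nothing more can be done
None
```

The chunk is inside the hopper, the flap is shut, and the job was handed in shortly after 8.1 s. No verdict was reported.

- **What I did:** With the jaws fully open along x, one finger pushed the flap in and held it. The other finger slid the chunk about 55–60 mm along the ledge until it dropped. I kept the flap open for about half a second more, then lifted straight out.
- **Chunk:** Before I withdrew, the wrist picture showed it standing free on the hopper floor. It was well inside the walls and clear of the flap.
- **Flap and surroundings:** The final top and side pictures show the flap shut and the ledge empty. The jar, timer, cellar and plate look unmoved, judged by eye.
- **Forces:** Every force reading was about 2 N or less. At that level I couldn't separate flap contact from sensor noise, so I judged it from the pictures.
- **Checks that disagreed or were not made:** The two cameras put the hopper 2–4 mm apart, so I took a value between them. I did not measure the flap's angle directly or look inside again after it closed.

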